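# Scoop flower bulbs from the tray into the shipping carton

### The arm

A 6-joint arm with a two-finger parallel gripper is mounted at the origin on the work surface. World frame = base frame: x ahead of the robot, y to its left, z up, the work surface at z = 0. Lengths are in m, angles in rad, forces in N, time in s.
With the tool pointing down it reaches from about 0.225 to 0.725 m from the base axis. Payload 3.1 kg.
Tool frame: the origin (TCP) lies on the mounting face of the last link; the fingertips stand 173 mm ahead of it and the grasp point (between the pads) lies ctrl.grasp_offset ahead of it (ctrl.grasp_offset is the distance from the TCP to the grasp point, in m); z points along the fingers, y is the line along which they close (so a half turn about z gives the same grasp; the last joint's range is limited). The gripper opens to 85 mm and grips with 20 to 120 N. Pads are 22 mm wide; open, the fingers measure 114 mm over their backs; the gripper's body (76 mm by 85 mm) begins 54 mm behind the grasp point. The pads swing forward as they close: fully open they stand 13 mm farther back than shut.
Start: joints at [-1.355, 0.048, 0.099, 1.622, 0, 1.443], TCP at [0.177, -0.494, 0.405] pointing down, gripper open.
Joint ranges: [-2.91, 2.91], [-0.99, 1.94], [-1.21, 1.42], [-2.12, 2.29], [-1.49, 1.47], [-3.14, 3.14]. Speed limits (rad/s): [2.79, 2.79, 3.14, 3.14, 3.14, 3.14].

### API

Orientations are given as a unit quaternion [w, x, y, z].
In Python, from workcell import ctrl gives the robot as it stands. The module is installed in compiled form; this text tells all that it offers.
- The arm moves only by the shell command python3 -m creep 'ROWS' [FORCE]. ROWS is JSON, a list of rows, each an object with "linear": the shift along the tool's x, y, z scaled (see below), a list of three; "rot": the turn, a rotation vector about the tool's x, y, z scaled (see below), a list of three; "jaw": the closure, from 0 (fully open) to 1 (shut). In form: [{"linear": [dx, dy, dz], "rot": [wx, wy, wz], "jaw": jaw}, ...]. A call has 1 to 8 rows; each row is the pose to reach, as a shift and turn from the pose commanded when the call began, along the tool's axes at that moment, turning the shorter way round; what a row does not reach only later rows make up. The controller multiplies each number of a shift by 120 mm and each number of a turn by 360 degrees. A row lasts 1/10 s, in which the tool goes at most 50 mm and 8.59 degrees, less where a joint would pass 70% of its speed; a pose out of reach is approached as far as the arm can. A call with a number of a shift or a turn outside -1 to 1 is refused whole. A call with a gripper value outside its range is refused whole. The fingers move at their own pace and stop on an object; FORCE is the grip in N (left out, the last holds). Time passes only in rows, so rows that repeat a pose let the fingers close. It gives the time, the measured TCP pose, the force, the opening and the grip force at its end, in the units of the state.
- ctrl.read_state(): the state, without advancing time (a new reading comes with each control period).
- ctrl.capture(name): name is "side" or "top" or "wrist"; returns a dict with "frame" (384x512x3 uint8, red, green, blue), "fx", "fy", "cx", "cy" (pixels), "k1" (the pictures are not rectified: a ray, as slopes to the right and down, at radius r is drawn at 1 + k1 r^2 times it, then the intrinsics apply), "world_from_camera" (4x4, takes a point from camera to world coordinates); the wrist camera has in their place "T_tool_cam" (4x4, takes a point from camera to tool coordinates, whose origin is the TCP and whose axes are the flange's). Camera axes: x right, y up, looking along -z (the intrinsics and any distortion apply to the point x, -y, -z); pixel columns grow to the right and rows downward; lengths in m; the calibration is good to about 2 mm. A picture is of the moment at which its call begins: read the wrist's pose just before it. There is no depth.
- ctrl.close_job(): hands the job in; it is judged then, once.
Trained networks look in the newest picture that a camera, given by its name, has taken for a name from the list of things; names that differ only in an ending like _2 or _b are one class to them, and where a whole thing is asked for, a point or a joint stands for the part that bears it (a point fixed in the world has none). Each returns a list of dicts, best first, with "confidence" (0 to 1); they miss things now and then, are a little off and sometimes report something else, mostly with a low value. They report only what shows in the picture. A call takes as long as a camera call.
- ctrl.recognise(query, camera): "at" ([x, y, z] in m, in world coordinates, good to about 4 mm: the middle of the surface that is visible of it).
- ctrl.cut_out(query, camera): "region" (384x512 bool, what is visible of it).
- ctrl.spot_point(query, camera): "at" ([x, y, z] in m, in world coordinates, good to about 4 mm: a listed point, or the origin of a listed thing).
The state is a dict: "t": time; "joint_positions": joint angles; "joint_velocities": joint speeds; "joint_torque": joint torques, N m; "ee_pos": TCP position; "tcp_rot": TCP orientation; "ft_force": force on the tool from outside, world axes, zero at the start; "torque": the same for the moment, N m; "width": finger opening in m; "finger_force": force on a finger pad.
Only numpy, scipy, OpenCV 4.12 (cv2) and the standard library are available. Lean on these libraries where they do the work, as an engineer would, in place of code of your own. Each camera call takes 0.05 s, during which the arm holds its last target. There are 200 camera calls.

### The job

Take the scoop by its wooden grip and use it to transfer all five flower bulbs from the black tray into the open carton, then set the scoop down flat on the open bench and let go. The bulbs bruise: never touch one with the fingers and do not drop them from high up. Feel your way down to the tray's padded bottom and up to its end wall without ramming the tray, and leave everything else on the bench where it is.

Things in the scene. Friction and masses are not known exactly. Their poses are not given: they have to be found in the camera images.
- tray: Black plastic tray, open on top, fixed; outside 310 (its x) x 116 (its y) x 65 high, walls 5 thick. Origin: centre of its underside. A white plastic pad covers the whole bottom; the pad's top is from 12 to 26 above the tray's underside, different each time. The bulbs start on the pad towards the tray's +x end; 120 at the -x end is bare.
- scoop: Aluminium scoop standing flat on the bench, 0.2 kg. Flat pan 100 long (its x) x 96 wide (its y), floor 2.5 thick, open nose at x = +50, back wall 47 high at x = -50, side walls 2.5 thick and 38 high from x = -50 to 0, then sloping down to the floor at x = +40. Origin: centre of the pan's underside; z up.
- scoop_grip (a point): Centre of the scoop's wooden grip block, which stands over the pan: 46 long (scoop's x) x 22 thick (scoop's y) x 44 high. This point is 20 behind the scoop's origin (at x = -20) and 96 above the pan's underside. A neck 16 wide joins the block to the back wall.
- carton: Open cardboard carton, fixed; outside 170 x 170 x 85 high, walls and floor 5 thick, its four flaps folded out and down to 45 outside the walls (each reaches about 25 further out, lower than the rim). Origin: centre of its underside.
- bulb0: Brown flower bulb, onion-shaped, 30 across, 33 high, 25 g. Origin: centre of its flat base; z towards its pointed top. All five are alike.
- bulb1: Brown flower bulb, onion-shaped, 30 across, 33 high, 25 g. Origin: centre of its flat base; z towards its pointed top. All five are alike.
- bulb2: Brown flower bulb, onion-shaped, 30 across, 33 high, 25 g. Origin: centre of its flat base; z towards its pointed top. All five are alike.
- bulb3: Brown flower bulb, onion-shaped, 30 across, 33 high, 25 g. Origin: centre of its flat base; z towards its pointed top. All five are alike.
- bulb4: Brown flower bulb, onion-shaped, 30 across, 33 high, 25 g. Origin: centre of its flat base; z towards its pointed top. All five are alike.
- tape: Roll of packing tape standing on its flat side, 90 across, 45 high (bystander). Origin: centre of its underside.
- pot: Terracotta plant pot, 90 across, 80 high (bystander). Origin: centre of its underside.
- marker: Lying green marker pen, 130 long (its x), 16 thick (bystander). Origin: its middle.
- jar: Glass jar with a lid, 68 across, 100 high (bystander). Origin: centre of its underside.

How it is judged:
On the way:
1. at least one bulb is carried in the scoop, clear above the tray (((height (world z) of bulb0 above 0.085 m and contact force between scoop and bulb0 above 0.03 N) or (height (world z) of bulb1 above 0.085 m and contact force between scoop and bulb1 above 0.03 N) or (height (world z) of bulb2 above 0.085 m and contact force between scoop and bulb2 above 0.03 N) or (height (world z) of bulb3 above 0.085 m and contact force between scoop and bulb3 above 0.03 N) or (height (world z) of bulb4 above 0.085 m and contact force between scoop and bulb4 above 0.03 N))), for 0.2 s.
At the end, for the whole second after the job is handed in: All five bulbs lie at rest inside the carton, below its rim; the scoop stands flat on its pan on the bench (underside within 6 mm of the bench top, tilt under 0.12 rad), outside the tray and more than 120 mm from the carton's centre, at rest and released (x of bulb0 in the frame of carton between -0.082 and 0.082 m and y of bulb0 in the frame of carton between -0.082 and 0.082 m and z of bulb0 in the frame of carton between 0 and 0.075 m and linear speed of each of bulb0, bulb1, bulb2, bulb3, bulb4, scoop below 0.03 m/s and x of bulb1 in the frame of carton between -0.082 and 0.082 m and y of bulb1 in the frame of carton between -0.082 and 0.082 m and z of bulb1 in the frame of carton between 0 and 0.075 m and x of bulb2 in the frame of carton between -0.082 and 0.082 m and y of bulb2 in the frame of carton between -0.082 and 0.082 m and z of bulb2 in the frame of carton between 0 and 0.075 m and x of bulb3 in the frame of carton between -0.082 and 0.082 m and y of bulb3 in the frame of carton between -0.082 and 0.082 m and z of bulb3 in the frame of carton between 0 and 0.075 m and x of bulb4 in the frame of carton between -0.082 and 0.082 m and y of bulb4 in the frame of carton between -0.082 and 0.082 m and z of bulb4 in the frame of carton between 0 and 0.075 m and height (world z) of scoop below 0.006 m and angle between scoop's own z axis and vertical below 0.12 rad and horizontal distance between scoop and carton above 0.12 m); the robot touches nothing.
It fails at once if a bystander (tape, pot, marker or jar) is pushed more than 30 mm from its place (distance of any of tape, pot, marker, jar from where it was at the start of the episode above 0.03 m).
It fails at once if a finger touches a bulb (contact force between the fingers and bulb0 above 0.3 N or contact force between the fingers and bulb1 above 0.3 N or contact force between the fingers and bulb2 above 0.3 N or contact force between the fingers and bulb3 above 0.3 N or contact force between the fingers and bulb4 above 0.3 N).
It fails at once if a bulb is dropped or thrown (faster than 2 m/s, a fall of about 20 cm) (linear speed of any of bulb0, bulb1, bulb2, bulb3, bulb4 above 2 m/s).
It fails at once if the scoop rams the tray's walls (more than 35 N) (contact force between scoop and tray above 35 N).
It also fails if it takes over 72 s, if anything falls off the work surface, if the arm or the gripper's body presses on something with over 40 N, if the wrist force passes 120 N, or if a joint passes its speed limit or range.

## Working session

There is one attempt and no reset: what is moved stays moved. The work goes in short steps, Python scripts to look and compute and a shell command to move; the robot and the scene stay as the last step left them, time stands still between calls to the robot, and variables do not carry over. Pictures are saved under pics/ and viewed, at most 10 in all, crops included, and the job is handed in when it is done.

```bash
mkdir -p pics; cat > h.py <<'E'
import numpy as np, cv2
from workcell import ctrl
E
python3 - <<'E'
from h import *
s=ctrl.read_state(); print({k:np.round(v,3) for k,v in s.items()}, ctrl.grasp_offset)
a=ctrl.capture("top"); b=ctrl.capture("side")
for n,c in(("top",a),("side",b)):
    cv2.imwrite(f"pics/{n}0.png",c["frame"][:,:,::-1])
    print(n,np.round(c["world_from_camera"],3).tolist(),c["fx"],c["cx"],c["cy"],c["k1"])
    for q in ["tray","scoop","scoop_grip","carton","bulb0","tape","pot","marker","jar"]:
        for r in ctrl.spot_point(q,n)[:6]: print(q,np.round(r["at"],3),round(r["confidence"],2))
E
```

```text
{'t': np.float64(0.0), 'joint_positions': array([-1.355,  0.049,  0.098,  1.622, -0.   ,  1.443]), 'joint_velocities': array([ 0.001, -0.002, -0.   ,  0.001, -0.   , -0.001]), 'joint_torque': array([-1.0000e-03, -3.3878e+01,  3.2002e+01,  2.0000e-02, -0.0000e+00,
        0.0000e+00]), 'ee_pos': array([ 0.177, -0.494,  0.404]), 'tcp_rot': array([-0.001,  0.985,  0.171, -0.   ]), 'ft_force': array([ 0.697,  0.253, -0.287]), 'torque': array([ 0.002, -0.072,  0.043]), 'finger_force': np.float64(0.0), 'width': np.float64(0.085)} 0.1547
top [[-0.028, 0.996, -0.086, 0.435], [-1.0, -0.028, -0.006, 0.01], [-0.008, 0.086, 0.996, 1.501], [0.0, 0.0, 0.0, 1.0]] 486.9825031971562 254.87773749929556 196.75002623678802 -0.17282646491950526
scoop [ 0.504  0.34  -0.002] 0.81
scoop_grip [0.5   0.319 0.097] 0.61
carton [ 0.475 -0.33   0.004] 0.64
bulb0 [0.573 0.123 0.022] 0.6
bulb0 [0.575 0.017 0.018] 0.58
bulb0 [0.619 0.062 0.018] 0.52
bulb0 [0.628 0.026 0.024] 0.43
tape [ 0.392  0.095 -0.   ] 0.64
tape [ 0.403 -0.101  0.002] 0.19
pot [ 0.698 -0.3   -0.002] 0.65
marker [ 0.402 -0.101 -0.001] 0.74
jar [0.695 0.288 0.003] 0.93
side [[0.908, 0.26, -0.33, 0.267], [-0.42, 0.597, -0.683, -0.589], [0.019, 0.759, 0.651, 0.645], [0.0, 0.0, 0.0, 1.0]] 390.9695704860873 254.0781878077772 195.35613973338133 -0.05173185849406332
tray [0.598 0.015 0.001] 0.59
scoop [ 0.495  0.34  -0.002] 0.85
scoop_grip [0.502 0.323 0.092] 0.85
scoop_grip [0.618 0.06  0.025] 0.25
carton [ 0.473 -0.329  0.001] 0.91
bulb0 [0.631 0.027 0.024] 0.62
bulb0 [0.571 0.018 0.023] 0.59
bulb0 [0.572 0.12  0.02 ] 0.47
bulb0 [0.619 0.063 0.024] 0.45
bulb0 [0.627 0.139 0.02 ] 0.45
tape [0.392 0.099 0.   ] 0.78
tape [0.574 0.122 0.018] 0.36
pot [ 0.704 -0.296  0.002] 0.94
pot [0.631 0.025 0.026] 0.68
marker [ 0.4   -0.102  0.005] 0.93
jar [ 0.696  0.287 -0.003] 0.69
jar [0.597 0.016 0.   ] 0.26
```

View pics/top0.png

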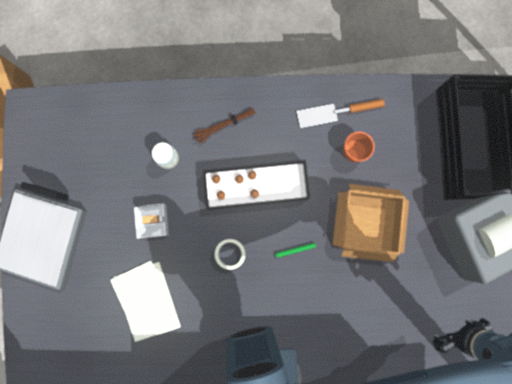

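View pics/side0.png

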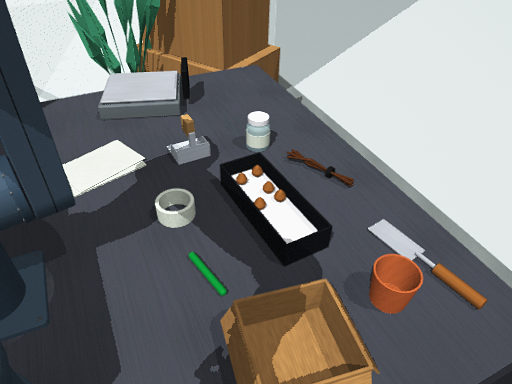

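The top view has the tray at px (255,184) with the bulbs at its left (+y) end. The scoop is at (150,220) with its nose to +y, the carton at (371,222), the tape at (230,254), the marker at (295,250), the pot at (360,146) and the jar at (165,155). The networks agree with this. Next I'll fit yaws from the outlines.

```bash
cat > h.py <<'E'
import numpy as np, cv2
from scipy.spatial.transform import Rotation as R
from workcell import ctrl
def rot(q): return R.from_quat([q[1],q[2],q[3],q[0]])
def cam(name):
    s=ctrl.read_state(); c=ctrl.capture(name)
    if "world_from_camera" in c: c["W"]=np.array(c["world_from_camera"])
    else:
        T=np.eye(4);T[:3,:3]=rot(s["tcp_rot"]).as_matrix();T[:3,3]=s["ee_pos"];c["W"]=T@np.array(c["T_tool_cam"])
    return c
def plane(c,px,z):
    K=np.array([[c["fx"],0,c["cx"]],[0,c["fy"],c["cy"]],[0,0,1.]])
    u=cv2.undistortPoints(np.array(px,float).reshape(-1,1,2),K,np.array([c["k1"],0,0,0.]))[:,0]
    d=np.c_[u[:,0],-u[:,1],-np.ones(len(u))]@c["W"][:3,:3].T
    o=c["W"][:3,3]; return (o+d*((z-o[2])/d[:,2])[:,None])[:,:2]
def rect(c,q,name,z):
    r=ctrl.cut_out(q,name)
    for k in r[:1]:
        m=k["region"].astype(np.uint8); cs,_=cv2.findContours(m,0,cv2.CHAIN_APPROX_NONE); p=max(cs,key=cv2.contourArea)[:,0]
        w=plane(c,p,z); b=cv2.minAreaRect((w*1000).astype(np.float32)); print(q,round(k["confidence"],2),m.sum(),np.round(b[0],1),np.round(b[1],1),round(b[2],2))
def st():
    s=ctrl.read_state(); E=rot(s["tcp_rot"]).as_matrix()
    print("t",round(s["t"],2),"tcp",np.round(s["ee_pos"],4),"x",np.round(E[:,0],3),"z",np.round(E[:,2],3),"F",np.round(s["ft_force"],1),"w",round(s["width"],4),round(s["finger_force"],1),"J",np.round(s["joint_positions"],2)); return s,E
E
python3 - <<'E'
from h import *
for n in("top","side"):
    c=cam(n)
    rect(c,"tray",n,.065); rect(c,"carton",n,.06); rect(c,"scoop",n,.02); rect(c,"scoop_grip",n,.118)
E
```

```text
tray 0.77 702 [597.6  15.8] [120. 311.] 3.73
carton 0.81 4934 [ 472.2 -325.7] [220.  221.1] 82.54
scoop 0.58 986 [498.8 339.4] [97.8 99.1] 4.1
scoop_grip 0.97 1012 [493.9 317.4] [94.2 92.5] 3.55
tray 0.87 4209 [586.9  -7.5] [149. 358.] 3.63
carton 0.85 12420 [ 471.8 -324.7] [200.4 217.1] 81.28
scoop 0.74 1106 [501.3 394.1] [119.7 258.2] 1.66
scoop_grip 0.74 451 [ 377.  -183.9] [ 16.6 108.8] 12.22
```

```bash
python3 -m creep '[{"linear":[0.3,-0.95,0],"rot":[0,0,-0.195],"jaw":0},{"linear":[0.3,-0.95,0],"rot":[0,0,-0.195],"jaw":0},{"linear":[0.3,-0.95,0],"rot":[0,0,-0.195],"jaw":0},{"linear":[0.3,-0.95,0],"rot":[0,0,-0.195],"jaw":0},{"linear":[0.3,-0.95,0],"rot":[0,0,-0.195],"jaw":0},{"linear":[0.3,-0.95,0],"rot":[0,0,-0.195],"jaw":0},{"linear":[0.3,-0.95,0],"rot":[0,0,-0.195],"jaw":0},{"linear":[0.3,-0.95,0],"rot":[0,0,-0.195],"jaw":0}]'; python3 -c "
from h import *
st()"
```

```text
t: 2.3
ee_pos: [0.1724, -0.3747, 0.4049]
tcp_rot: [0.0, 0.714, 0.7, -0.0]
ft_force: [0.3, 0.2, -0.5]
width: 0.0856
finger_force: 0.0
t 2.3 tcp [ 0.1724 -0.3747  0.4049] x [ 0.021  1.    -0.   ] z [ 0. -0. -1.] F [ 0.3  0.2 -0.5] w 0.0856 0.0 J [-1.3  -0.24 -0.17  1.64 -0.    0.29]
```

```bash
A='x'; 
python3 -m creep '[{"linear":[0.97,0.8,0],"rot":[0,0,-0.0145],"jaw":0},{"linear":[0.97,0.8,0],"rot":[0,0,-0.0145],"jaw":0},{"linear":[0.97,0.8,0],"rot":[0,0,-0.0145],"jaw":0},{"linear":[0.97,0.8,0],"rot":[0,0,-0.0145],"jaw":0}]' >/dev/null
python3 -m creep '[{"linear":[0.97,0.8,0],"rot":[0,0,0],"jaw":0},{"linear":[0.97,0.8,0],"rot":[0,0,0],"jaw":0},{"linear":[0.97,0.8,0],"rot":[0,0,0],"jaw":0},{"linear":[0.97,0.8,0],"rot":[0,0,0],"jaw":0}]' >/dev/null
python3 -m creep '[{"linear":[0.97,0.8,0],"rot":[0,0,0],"jaw":0},{"linear":[0.97,0.8,0],"rot":[0,0,0],"jaw":0},{"linear":[0.97,0.8,0],"rot":[0,0,0],"jaw":0},{"linear":[0.97,0.8,0],"rot":[0,0,0],"jaw":0},{"linear":[0.97,0.8,0],"rot":[0,0,0],"jaw":0}]' >/dev/null
python3 - <<'E'
from h import *
st(); c=cam("wrist"); print(np.round(c["T_tool_cam"],3).tolist(),c["fx"])
rect(c,"tray","wrist",.065)
cv2.imwrite("pics/w1.png",c["frame"][:,:,::-1])
E
```

```text
t 3.6 tcp [ 0.4484 -0.0166  0.4044] x [-0.066  0.998 -0.001] z [-0.001 -0.001 -1.   ] F [-1.1 -1.   0.6] w 0.0854 0.0 J [-0.19 -0.15 -0.09  1.63 -0.    1.32]
[[0.001, 0.945, 0.326, 0.085], [1.0, -0.001, -0.0, -0.0], [0.0, 0.326, -0.945, 0.031], [0.0, 0.0, 0.0, 1.0]] 295.04473128206865
tray 0.87 14137 [590.8   7.3] [132.7 295.4] 4.04
```

View pics/w1.png

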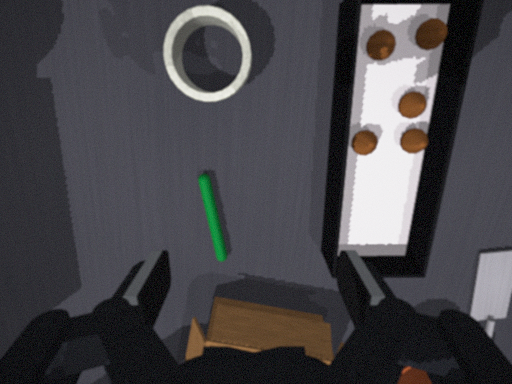

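The tray is at the right, with its near-end outer rim corners at about (333,274) and (425,276). The bulbs are at the top, and the tape is at (208,55).

```bash

python3 - <<'E'
from h import *
c=cam("wrist")
yaw=np.radians(93.8);X=np.array([np.cos(yaw),np.sin(yaw)]);Y=np.array([-X[1],X[0]])
g=cv2.cvtColor(c["frame"],cv2.COLOR_RGB2GRAY)
m=ctrl.cut_out("tray","wrist")[0]["region"].astype(np.uint8)
cs,_=cv2.findContours(m,0,cv2.CHAIN_APPROX_NONE);p=max(cs,key=cv2.contourArea)[:,0]
hull=cv2.convexHull(p)[:,0]
w=plane(c,hull,.065)
for a,b in zip(cv2.approxPolyDP(hull,3,True)[:,0],plane(c,cv2.approxPolyDP(hull,3,True)[:,0],.065)): print(a,np.round(b,4), "tray frame",np.round([(b-[.5976,.0158])@X,(b-[.5976,.0158])@Y],4))
E
P='[{"linear":[0.97,0.3,0],"rot":[0,0,0],"jaw":0}]'
python3 -m creep '[{"linear":[0.9,0.3,0],"rot":[0,0,0],"jaw":0},{"linear":[0.9,0.3,0],"rot":[0,0,0],"jaw":0},{"linear":[0.9,0.3,0],"rot":[0,0,0],"jaw":0},{"linear":[0.9,0.3,0],"rot":[0,0,0],"jaw":0},{"linear":[0.9,0.3,0],"rot":[0,0,0],"jaw":0}]' >/dev/null
python3 - <<'E'
from h import *
st(); c=cam("wrist")
for q in("scoop","scoop_grip"):
  for r in ctrl.spot_point(q,"wrist")[:2]: print(q,np.round(r["at"],4),round(r["confidence"],2))
rect(c,"tray","wrist",.065)
cv2.imwrite("pics/w2.png",c["frame"][:,:,::-1])
E
```

```text
[482   0] [0.6442 0.1574] tray frame [ 0.1382 -0.0559]
[424 275] [ 0.6648 -0.1349] tray frame [-0.1548 -0.0571]
[383 275] [ 0.6143 -0.138 ] tray frame [-0.1546 -0.0065]
[361 255] [ 0.5821 -0.1118] tray frame [-0.1263  0.0239]
[436   0] [0.6023 0.1545] tray frame [ 0.1381 -0.0139]
t 4.3 tcp [0.477  0.0924 0.4048] x [-0.063  0.998 -0.001] z [-0.    -0.001 -1.   ] F [-0.1  0.9  0.3] w 0.0852 0.0 J [ 0.05 -0.05 -0.    1.62 -0.    1.56]
tray 0.67 8753 [592.9  15.2] [126.3 312.3] 4.41
```

View pics/w2.png

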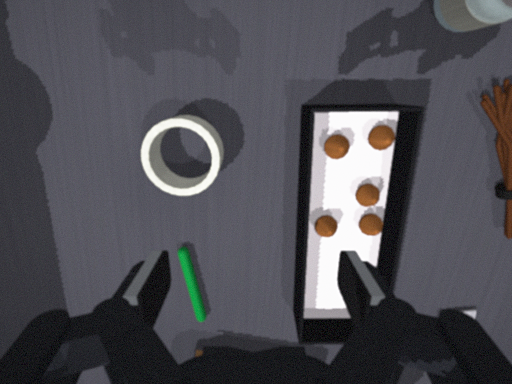

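The full tray outline is visible here, corners about (302,106), (420,108) and (297,343), with nothing near the scoop yet. It matches the estimate: centre (0.597, 0.0155), yaw 94°. Next is a look over the scoop.

```bash

python3 -m creep '[{"linear":[0.9,0.15,0],"rot":[0,0,0],"jaw":0},{"linear":[0.9,0.15,0],"rot":[0,0,0],"jaw":0},{"linear":[0.9,0.15,0],"rot":[0,0,0],"jaw":0},{"linear":[0.9,0.15,0],"rot":[0,0,0],"jaw":0},{"linear":[0.9,0.15,0],"rot":[0,0,0],"jaw":0}]' >/dev/null
python3 - <<'E'
from h import *
st(); c=cam("wrist")
for q in("scoop","scoop_grip"):
  for r in ctrl.spot_point(q,"wrist")[:2]: print(q,np.round(r["at"],4),round(r["confidence"],2))
cv2.imwrite("pics/w3.png",c["frame"][:,:,::-1])
import pickle; pickle.dump(c,open("w3.pkl","wb"))
E
```

```text
t 5.0 tcp [0.4883 0.2016 0.4047] x [-0.063  0.998 -0.001] z [-0.    -0.001 -1.   ] F [-0.   0.9  0.1] w 0.0857 0.0 J [ 0.26  0.06  0.11  1.62 -0.    1.77]
scoop [0.4965 0.342  0.0046] 0.58
scoop_grip [0.4946 0.3247 0.0955] 0.79
```

View pics/w3.png

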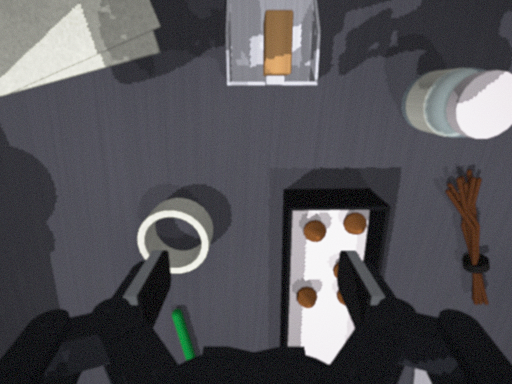

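The scoop is at the top: its grip's top face spans roughly (265,10) to (292,73), and the back wall edge runs along row 83 from column 227 to 318. The tray's far rim corners are at (286,190) and (378,190).

```bash

python3 - <<'E'
from h import *
import pickle; c=pickle.load(open("w3.pkl","rb"))
print(plane(c,[(265.5,10),(293,10),(264.5,73),(291.5,73)],.118).round(4))
print(plane(c,[(227,83),(318,83)],.047).round(4), plane(c,[(227,83),(318,83)],.0).round(4))
print(plane(c,[(286,190),(378,190)],.065).round(4))
f=c["frame"].astype(int); m=((f[:,:,0]-f[:,:,2])>70).astype(np.uint8); m[110:]=0;m[:,:255]=0;m[:,310:]=0
ys,xs=np.nonzero(m); print(xs.min(),xs.max(),ys.min(),ys.max())
for r in range(12,84,6): print(r, xs[ys==r].min() if (ys==r).any() else None, xs[ys==r].max() if (ys==r).any() else None)
E
```

```text
[[0.4877 0.3438]
 [0.5085 0.3451]
 [0.4903 0.2994]
 [0.512  0.3008]]
[[0.4543 0.2908]
 [0.5488 0.297 ]] [[0.4502 0.2915]
 [0.5583 0.2985]]
[[0.5248 0.1837]
 [0.6264 0.1902]]
264 291 12 74
12 268 290
18 268 290
24 267 290
30 267 290
36 267 290
42 267 289
48 267 289
54 267 290
60 265 290
66 264 290
72 264 289
78 None None
```

```bash

python3 -m creep '[{"linear":[0.995,0.16,0],"rot":[0,0,0],"jaw":0},{"linear":[0.995,0.16,0],"rot":[0,0,0],"jaw":0},{"linear":[0.995,0.16,0],"rot":[0,0,0],"jaw":0},{"linear":[0.995,0.16,0.4],"rot":[0,0,0],"jaw":0},{"linear":[0.995,0.16,0.7],"rot":[0,0,0],"jaw":0},{"linear":[0.995,0.16,0.7],"rot":[0,0,0],"jaw":0},{"linear":[0.995,0.16,0.7],"rot":[0,0,0],"jaw":0}]' >/dev/null
python3 - <<'E'
from h import *
st(); c=cam("wrist")
for q in("scoop_grip",):
  for r in ctrl.spot_point(q,"wrist")[:2]: print(q,np.round(r["at"],4),round(r["confidence"],2))
cv2.imwrite("pics/w4.png",c["frame"][:,:,::-1])
E
python3 -m creep '[{"linear":[0,0,0.2],"rot":[0,0,0],"jaw":0},{"linear":[0,0,0.4],"rot":[0,0,0],"jaw":0},{"linear":[0,0,0.55],"rot":[0,0,0],"jaw":0},{"linear":[0,0,0.55],"rot":[0,0,0],"jaw":0},{"linear":[0,0,0.55],"rot":[0,0,0],"jaw":0}]' 80
```

```text
t 5.85 tcp [0.4997 0.3219 0.3204] x [-0.063  0.998 -0.001] z [-0.002 -0.001 -1.   ] F [ 0.  -0.   0.7] w 0.0852 0.0 J [ 0.46  0.23  0.13  1.48 -0.    1.97]
scoop_grip [0.4962 0.3279 0.0955] 0.76
t: 6.45
ee_pos: [0.5008, 0.3232, 0.2575]
tcp_rot: [0.001, 0.684, 0.729, 0.002]
ft_force: [-0.5, -0.7, 0.0]
width: 0.0855
finger_force: 0.0
```

```bash
python3 -m creep '[{"linear":[0,0,0],"rot":[0,0,0],"jaw":0.5},{"linear":[0,0,0],"rot":[0,0,0],"jaw":0.85},{"linear":[0,0,0],"rot":[0,0,0],"jaw":0.85},{"linear":[0,0,0],"rot":[0,0,0],"jaw":1},{"linear":[0,0,0],"rot":[0,0,0],"jaw":1},{"linear":[0,0,0],"rot":[0,0,0],"jaw":1},{"linear":[0,0,0],"rot":[0,0,0],"jaw":1},{"linear":[0,0,0],"rot":[0,0,0],"jaw":1}]' 90; python3 -c "
from h import *
st()"
```

```text
t: 7.25
ee_pos: [0.4999, 0.3232, 0.2553]
tcp_rot: [0.0, 0.684, 0.729, 0.001]
ft_force: [-1.0, 0.8, 4.5]
width: 0.021
finger_force: 88.6
t 7.25 tcp [0.4999 0.3232 0.2553] x [-0.064  0.998  0.001] z [ 0.001  0.001 -1.   ] F [-1.   0.8  4.5] w 0.021 88.6 J [0.46 0.25 0.02 1.35 0.   1.97]
```

```bash

python3 -m creep '[{"linear":[0,0,-0.3],"rot":[0,0,0],"jaw":1},{"linear":[0,0,-0.6],"rot":[0,0,0],"jaw":1},{"linear":[0,0,-0.96],"rot":[0,0,-0.001],"jaw":1},{"linear":[0,0,-0.96],"rot":[0,0,-0.001],"jaw":1},{"linear":[0,0,-0.96],"rot":[0,0,-0.001],"jaw":1}]' 90
python3 -m creep '[{"linear":[-0.44,0.08,0],"rot":[0,0,0],"jaw":1},{"linear":[-0.88,0.162,0],"rot":[0,0,0],"jaw":1},{"linear":[-0.88,0.162,0],"rot":[0,0,0],"jaw":1}]' >/dev/null
python3 -m creep '[{"linear":[-0.44,0.08,0],"rot":[0,0,0],"jaw":1},{"linear":[-0.88,0.162,0],"rot":[0,0,0],"jaw":1},{"linear":[-0.88,0.162,0],"rot":[0,0,0],"jaw":1}]' >/dev/null
python3 -m creep '[{"linear":[-0.44,0.08,0],"rot":[0,0,0],"jaw":1},{"linear":[-0.88,0.162,0],"rot":[0,0,0],"jaw":1},{"linear":[-0.88,0.162,0],"rot":[0,0,0],"jaw":1}]' >/dev/null
python3 -m creep '[{"linear":[-0.44,0.08,0],"rot":[0,0,0],"jaw":1},{"linear":[-0.88,0.162,0],"rot":[0,0,0],"jaw":1},{"linear":[-0.88,0.162,0],"rot":[0,0,0],"jaw":1},{"linear":[-0.88,0.162,0],"rot":[0,0,0],"jaw":1},{"linear":[-0.88,0.162,0],"rot":[0,0,0],"jaw":1}]'
python3 - <<'E'
from h import *
s,E=st()
for n in("top","side","wrist"):
  c=cam(n); cv2.imwrite(f"pics/{n}5.png",c["frame"][:,:,::-1])
  for q in("scoop","scoop_grip","tray"):
    for r in ctrl.spot_point(q,n)[:1]: print(n,q,np.round(r["at"],4),round(r["confidence"],2))
  rect(c,"tray",n,.065)
E
```

```text
t: 7.75
ee_pos: [0.5, 0.323, 0.3701]
tcp_rot: [0.0, 0.682, 0.731, 0.0]
ft_force: [-0.5, 0.1, -3.3]
width: 0.0214
finger_force: 89.1
t: 9.15
ee_pos: [0.6067, -0.0916, 0.3682]
tcp_rot: [-0.002, 0.682, 0.732, -0.0]
ft_force: [0.1, -0.1, -1.7]
width: 0.0209
finger_force: 89.0
t 9.15 tcp [ 0.6067 -0.0916  0.3682] x [-0.071  0.997  0.002] z [-0.003  0.002 -1.   ] F [ 0.1 -0.1 -1.7] w 0.0209 89.0 J [-0.26  0.28  0.29  1.58  0.    1.24]
top scoop [ 0.6052 -0.0722  0.1111] 0.92
top scoop_grip [0.5739 0.0194 0.017 ] 0.43
tray 0.88 557 [592.6  74.2] [120.7 193.1] 4.13
side scoop [ 0.6066 -0.0707  0.1103] 0.83
side scoop_grip [ 0.609  -0.0926  0.2077] 0.59
side tray [5.981e-01 1.320e-02 2.000e-04] 0.78
tray 0.6 3629 [586.9  -8.2] [148.5 353.2] 4.19
wrist scoop [ 0.6039 -0.075   0.1173] 0.79
wrist scoop_grip [ 0.605  -0.0892  0.21  ] 0.76
tray 0.73 23144 [ 610.9 -155. ] [141.3 257. ] 4.14
```

View pics/wrist5.png

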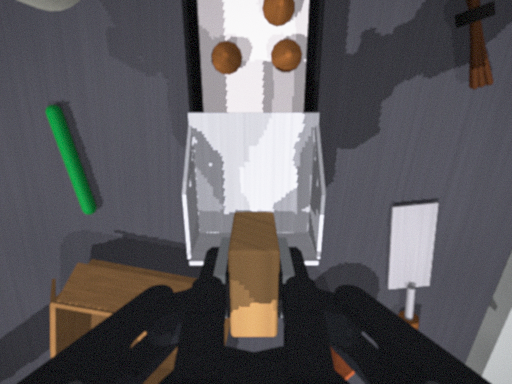

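The scoop is held square: its nose runs along row 113 from column 188 to 320. Ahead of it the tray's outer walls are at columns ~184 and ~320, and the bulbs are beyond. Next I'll measure the rim edges against the nose.

```bash
python3 - <<'E'
from h import *
c=cam("wrist"); s,E=st()
f=cv2.imread("pics/wrist5.png"); g=f.max(2).astype(int)
for r in(20,50,80,100):
    print(r,[ (x,g[r,x]) for x in range(176,206,2)],[ (x,g[r,x]) for x in range(298,332,2)])
X=E[:2,0];Y=-E[:2,1]
print("nose",[(np.round([(w-s['ee_pos'][:2])@X,(w-s['ee_pos'][:2])@Y],4)) for w in plane(c,[(188.5,113),(320,113)],s['ee_pos'][2]-.2553+.0025)])
E
```

```text
t 9.95 tcp [ 0.6071 -0.093   0.3699] x [-0.07   0.998 -0.   ] z [ 0. -0. -1.] F [-0.3  1.  -3. ] w 0.0206 89.0 J [-0.26  0.28  0.29  1.58  0.    1.24]
20 [(176, np.int64(78)), (178, np.int64(83)), (180, np.int64(86)), (182, np.int64(68)), (184, np.int64(28)), (186, np.int64(30)), (188, np.int64(22)), (190, np.int64(19)), (192, np.int64(10)), (194, np.int64(24)), (196, np.int64(24)), (198, np.int64(121)), (200, np.int64(191)), (202, np.int64(193)), (204, np.int64(189))] [(298, np.int64(238)), (300, np.int64(237)), (302, np.int64(236)), (304, np.int64(238)), (306, np.int64(240)), (308, np.int64(142)), (310, np.int64(7)), (312, np.int64(18)), (314, np.int64(28)), (316, np.int64(20)), (318, np.int64(34)), (320, np.int64(43)), (322, np.int64(39)), (324, np.int64(52)), (326, np.int64(61)), (328, np.int64(59)), (330, np.int64(57))]
50 [(176, np.int64(81)), (178, np.int64(87)), (180, np.int64(84)), (182, np.int64(84)), (184, np.int64(78)), (186, np.int64(39)), (188, np.int64(31)), (190, np.int64(30)), (192, np.int64(9)), (194, np.int64(16)), (196, np.int64(14)), (198, np.int64(21)), (200, np
[... 1142 characters left out ...]
4(89)), (180, np.int64(89)), (182, np.int64(81)), (184, np.int64(88)), (186, np.int64(86)), (188, np.int64(70)), (190, np.int64(38)), (192, np.int64(33)), (194, np.int64(20)), (196, np.int64(20)), (198, np.int64(16)), (200, np.int64(11)), (202, np.int64(90)), (204, np.int64(163))] [(298, np.int64(157)), (300, np.int64(160)), (302, np.int64(165)), (304, np.int64(90)), (306, np.int64(18)), (308, np.int64(16)), (310, np.int64(21)), (312, np.int64(11)), (314, np.int64(27)), (316, np.int64(26)), (318, np.int64(50)), (320, np.int64(63)), (322, np.int64(67)), (324, np.int64(60)), (326, np.int64(62)), (328, np.int64(72)), (330, np.int64(65))]
nose [array([0.0688, 0.0479]), array([ 0.0689, -0.0481])]
```

```bash
python3 - <<'E'
from h import *
c=cam("wrist"); s,E=st(); g=c["frame"].max(2).astype(int)
X=E[:2,0];Y=-E[:2,1]
def tf(p,z): return np.array([[(w-s['ee_pos'][:2])@X,(w-s['ee_pos'][:2])@Y] for w in plane(c,p,z)])
L=tf([(183,20),(185.5,50),(187.5,80),(189,100)],.065);Rr=tf([(321.5,50),(319.5,80),(317.7,100)],.065)
print(L.round(4),Rr.round(4))
print("pad",tf([(198,20),(200,50),(201,80),(202,100)],.02).round(4),tf([(308,20),(306.5,50),(305,80),(304,100)],.02).round(4))
E
```

```text
t 10.0 tcp [ 0.607  -0.093   0.3699] x [-0.07   0.998 -0.   ] z [-0. -0. -1.] F [-0.6  0.2 -3.1] w 0.0204 89.0 J [-0.26  0.28  0.29  1.58 -0.    1.24]
[[0.1391 0.0584]
 [0.1167 0.058 ]
 [0.0929 0.058 ]
 [0.0762 0.0578]] [[ 0.1168 -0.0569]
 [ 0.093  -0.0569]
 [ 0.0763 -0.0566]]
pad [[0.148  0.0536]
 [0.1219 0.0531]
 [0.0942 0.0537]
 [0.0748 0.0538]] [[ 0.1481 -0.0515]
 [ 0.122  -0.0516]
 [ 0.0943 -0.0517]
 [ 0.0749 -0.0517]]
```

Well centred: 0.8 mm off sideways and no yaw error. Now descending, then feeling for the pad.

```bash
python3 -m creep '[{"linear":[0,-0.007,0.15],"rot":[0,0,0],"jaw":1},{"linear":[0,-0.007,0.3],"rot":[0,0,0],"jaw":1},{"linear":[0,-0.007,0.4],"rot":[0,0,0],"jaw":1},{"linear":[0,-0.007,0.5],"rot":[0,0,0],"jaw":1},{"linear":[0,-0.007,0.6],"rot":[0,0,0],"jaw":1},{"linear":[0,-0.007,0.66],"rot":[0,0,0],"jaw":1},{"linear":[0,-0.007,0.66],"rot":[0,0,0],"jaw":1}]'
python3 -m creep '[{"linear":[0,0,0.02],"rot":[0,0,0],"jaw":1},{"linear":[0,0,0.04],"rot":[0,0,0],"jaw":1},{"linear":[0,0,0.04],"rot":[0,0,0],"jaw":1}]'
python3 -m creep '[{"linear":[0,0,0.02],"rot":[0,0,0],"jaw":1},{"linear":[0,0,0.03],"rot":[0,0,0],"jaw":1},{"linear":[0,0,0.03],"rot":[0,0,0],"jaw":1}]'
```

```text
t: 10.7
ee_pos: [0.6057, -0.0928, 0.2891]
tcp_rot: [-0.001, 0.682, 0.732, -0.001]
ft_force: [-0.3, -0.1, -2.3]
width: 0.0209
finger_force: 89.0
t: 11.0
ee_pos: [0.6063, -0.093, 0.2862]
tcp_rot: [0.0, 0.682, 0.732, 0.0]
ft_force: [0.3, -0.7, -1.9]
width: 0.0208
finger_force: 89.0
t: 11.3
ee_pos: [0.6061, -0.0929, 0.2821]
tcp_rot: [-0.0, 0.682, 0.732, -0.0]
ft_force: [-0.3, -0.4, -2.7]
width: 0.0209
finger_force: 89.0
```

```bash
for i in 1; do python3 -m creep '[{"linear":[0,0,0.017],"rot":[0,0,0],"jaw":1},{"linear":[0,0,0.017],"rot":[0,0,0],"jaw":1}]' | sed -n '2p;4p'
python3 -m creep '[{"linear":[0,0,0.017],"rot":[0,0,0],"jaw":1},{"linear":[0,0,0.017],"rot":[0,0,0],"jaw":1}]' | sed -n '2p;4p'; done
```

```text
ee_pos: [0.6061, -0.0929, 0.2799]
ft_force: [0.6, -0.3, -2.4]
ee_pos: [0.6061, -0.093, 0.2779]
ft_force: [0.3, 0.1, -2.1]
```

```bash
python3 -m creep '[{"linear":[0,0,0.017],"rot":[0,0,0],"jaw":1},{"linear":[0,0,0.017],"rot":[0,0,0],"jaw":1}]' | sed -n '2p;4p'
python3 -m creep '[{"linear":[0,0,0.017],"rot":[0,0,0],"jaw":1},{"linear":[0,0,0.017],"rot":[0,0,0],"jaw":1}]' | sed -n '2p;4p'
```

```text
ee_pos: [0.6062, -0.093, 0.2768]
ft_force: [-1.5, 0.2, 0.7]
ee_pos: [0.6061, -0.0929, 0.2768]
ft_force: [-3.0, 1.0, 6.4]
```

```bash
python3 -m creep '[{"linear":[0.05,0,-0.01],"rot":[0,0,0],"jaw":1},{"linear":[0.12,0,-0.01],"rot":[0,0,0],"jaw":1},{"linear":[0.2,0,-0.01],"rot":[0,0,0],"jaw":1},{"linear":[0.28,0,-0.01],"rot":[0,0,0],"jaw":1},{"linear":[0.36,0,-0.01],"rot":[0,0,0],"jaw":1},{"linear":[0.44,0,-0.01],"rot":[0,0,0],"jaw":1},{"linear":[0.52,0,-0.01],"rot":[0,0,0],"jaw":1},{"linear":[0.6,0,-0.01],"rot":[0,0,0],"jaw":1}]' | sed -n '2p;4p'
python3 -m creep '[{"linear":[0.08,0,0],"rot":[0,0,0],"jaw":1},{"linear":[0.16,0,0],"rot":[0,0,0],"jaw":1},{"linear":[0.24,0,0],"rot":[0,0,0],"jaw":1},{"linear":[0.32,0,0],"rot":[0,0,0],"jaw":1},{"linear":[0.38,0,0],"rot":[0,0,0],"jaw":1},{"linear":[0.38,0,0],"rot":[0,0,0],"jaw":1}]' | sed -n '2p;4p'
python3 - <<'E'
from h import *
st(); a=cam("wrist"); b=cam("side")
cv2.imwrite("pics/s6.png",np.hstack([a["frame"][:300,100:400],cv2.resize(b["frame"][130:280,190:340],(300,300))])[:,:,::-1])
E
```

```text
ee_pos: [0.6018, -0.0209, 0.277]
ft_force: [1.4, -4.7, 6.4]
ee_pos: [0.5984, 0.0256, 0.2768]
ft_force: [1.8, -2.2, 5.0]
t 13.5 tcp [0.5984 0.0256 0.2768] x [-0.072  0.997 -0.   ] z [ 0.003  0.    -1.   ] F [ 1.8 -2.2  5. ] w 0.0207 90.2 J [-0.07  0.25  0.07  1.39  0.    1.43]
```

View pics/s6.png

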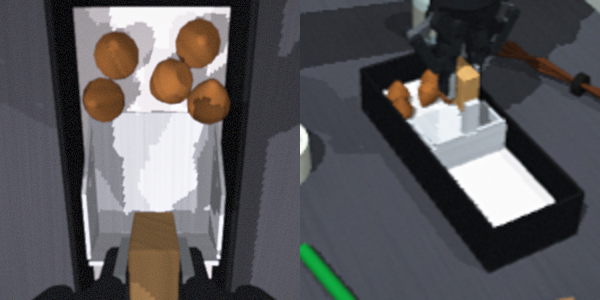

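Nose at row 113 of the crop, all five bulbs bunched ahead of it with one already riding the lip at (208,100). The end wall is about 70 mm away, so I'll continue slowly.

```bash
python3 -m creep '[{"linear":[0.05,0,0],"rot":[0,0,0],"jaw":1},{"linear":[0.1,0,0],"rot":[0,0,0],"jaw":1},{"linear":[0.15,0,0],"rot":[0,0,0],"jaw":1},{"linear":[0.2,0,0],"rot":[0,0,0],"jaw":1},{"linear":[0.25,0,0],"rot":[0,0,0],"jaw":1},{"linear":[0.3,0,0],"rot":[0,0,0],"jaw":1}]' | sed -n '2p;4p'
python3 - <<'E'
from h import *
st(); a=cam("wrist"); b=cam("side")
cv2.imwrite("pics/s7.png",np.hstack([a["frame"][:300,100:400],cv2.resize(b["frame"][130:280,190:340],(300,300))])[:,:,::-1])
E
```

```text
ee_pos: [0.596, 0.0598, 0.2771]
ft_force: [1.6, -7.4, 5.2]
t 14.2 tcp [0.596  0.0598 0.2771] x [-0.07   0.998 -0.004] z [ 0.003 -0.004 -1.   ] F [ 1.6 -7.4  5.2] w 0.0206 90.5 J [-0.01  0.25  0.07  1.39 -0.    1.49]
```

View pics/s7.png

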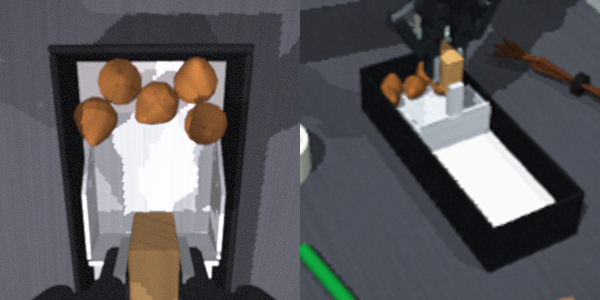

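The front bulbs now touch the end wall and the side ones tip over the lip at (93,120) and (207,122). Forces are low, so I'll keep going.

```bash
python3 -m creep '[{"linear":[0.04,0,0],"rot":[0,0,0],"jaw":1},{"linear":[0.08,0,0],"rot":[0,0,0],"jaw":1},{"linear":[0.12,0,0],"rot":[0,0,0],"jaw":1},{"linear":[0.12,0,0],"rot":[0,0,0],"jaw":1}]' | sed -n '2p;4p'
python3 -m creep '[{"linear":[0.03,0,0],"rot":[0,0,0],"jaw":1},{"linear":[0.06,0,0],"rot":[0,0,0],"jaw":1},{"linear":[0.09,0,0],"rot":[0,0,0],"jaw":1},{"linear":[0.09,0,0],"rot":[0,0,0],"jaw":1}]' | sed -n '2p;4p'
python3 - <<'E'
from h import *
st(); a=cam("wrist"); b=cam("side")
cv2.imwrite("pics/s8.png",np.hstack([a["frame"][:300,100:400],cv2.resize(b["frame"][130:280,190:340],(300,300))])[:,:,::-1])
E
```

```text
ee_pos: [0.5949, 0.0749, 0.2769]
ft_force: [0.9, -5.0, 6.2]
ee_pos: [0.5941, 0.0853, 0.2769]
ft_force: [2.2, -5.1, 6.2]
t 15.1 tcp [0.5941 0.0853 0.2769] x [-0.07   0.998 -0.003] z [ 0.003 -0.002 -1.   ] F [ 2.2 -5.1  6.2] w 0.0213 90.2 J [ 0.03  0.25  0.07  1.39 -0.    1.53]
```

View pics/s8.png

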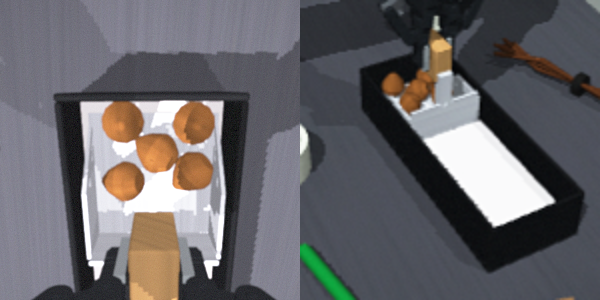

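All five bulbs are in or at the pan, in a tidy cluster with the front two at row 122. About 11 mm remains to the wall; I'll feel for it.

```bash
python3 -m creep '[{"linear":[0.03,0,0],"rot":[0,0,0],"jaw":1},{"linear":[0.055,0,0],"rot":[0,0,0],"jaw":1},{"linear":[0.065,0,0],"rot":[0,0,0],"jaw":1},{"linear":[0.065,0,0],"rot":[0,0,0],"jaw":1}]' | sed -n '2p;4p'
python3 -m creep '[{"linear":[0.012,0,0],"rot":[0,0,0],"jaw":1},{"linear":[0.012,0,0],"rot":[0,0,0],"jaw":1}]' | sed -n '2p;4p'
python3 -m creep '[{"linear":[0.012,0,0],"rot":[0,0,0],"jaw":1},{"linear":[0.012,0,0],"rot":[0,0,0],"jaw":1}]' | sed -n '2p;4p'
```

```text
ee_pos: [0.5936, 0.0929, 0.277]
ft_force: [2.1, -5.8, 6.2]
ee_pos: [0.5935, 0.0941, 0.277]
ft_force: [1.5, -6.8, 6.0]
ee_pos: [0.5934, 0.0953, 0.2772]
ft_force: [0.8, -7.4, 7.1]
```

```bash
python3 -m creep '[{"linear":[0.012,0,0],"rot":[0,0,0],"jaw":1},{"linear":[0.012,0,0],"rot":[0,0,0],"jaw":1}]' | sed -n '2p;4p'
python3 -m creep '[{"linear":[0.012,0,0],"rot":[0,0,0],"jaw":1},{"linear":[0.012,0,0],"rot":[0,0,0],"jaw":1}]' | sed -n '2p;4p'
python3 - <<'E'
from h import *
c=cam("wrist"); s,E=st()
X=E[:2,0];Y=-E[:2,1]
for r in ctrl.spot_point("bulb0","wrist")+[None]+ctrl.recognise("bulb0","wrist"):
    if r: d=np.array(r["at"])[:2]-s["ee_pos"][:2]; print(round(r["confidence"],2),"scoop frame x,y",np.round([d@X-.019,d@Y],3),round(r["at"][2],3))
E
```

```text
ee_pos: [0.5933, 0.0961, 0.2774]
ft_force: [1.1, -9.4, 7.6]
ee_pos: [0.5933, 0.0969, 0.2776]
ft_force: [1.3, -10.2, 8.4]
t 16.45 tcp [0.5933 0.0969 0.2776] x [-0.069  0.998 -0.009] z [ 0.004 -0.009 -1.   ] F [  0.9 -10.6   8.4] w 0.021 90.5 J [ 0.05  0.25  0.07  1.39 -0.01  1.55]
0.98 scoop frame x,y [0.032 0.021] 0.027
0.92 scoop frame x,y [ 0.005 -0.038] 0.043
0.73 scoop frame x,y [ 0.032 -0.028] 0.026
0.56 scoop frame x,y [-0.015  0.008] 0.045
0.56 scoop frame x,y [ 0.011 -0.012] 0.048
0.91 scoop frame x,y [ 0.002 -0.03 ] 0.048
0.91 scoop frame x,y [0.015 0.001] 0.052
0.88 scoop frame x,y [ 0.034 -0.03 ] 0.048
0.76 scoop frame x,y [0.038 0.018] 0.049
0.72 scoop frame x,y [-0.008  0.015] 0.047
0.62 scoop frame x,y [-0.168  0.21 ] 0.013
```

The wall is reached gently: Fy −10 N with the bulbs included. All five bulbs are within the pan. I'll tilt the nose up about the heel, backing off slightly, then lift.

```bash
python3 -m creep '[{"linear":[-0.1,0,-0.02],"rot":[0,0.007,0],"jaw":1},{"linear":[-0.203,0,-0.039],"rot":[0,0.0139,0],"jaw":1},{"linear":[-0.3,0,-0.039],"rot":[0,0.0208,0],"jaw":1},{"linear":[-0.39,0,-0.038],"rot":[0,0.0278,0],"jaw":1},{"linear":[-0.485,0,-0.03],"rot":[0,0.0347,0],"jaw":1},{"linear":[-0.577,0,-0.019],"rot":[0,0.0417,0],"jaw":1},{"linear":[-0.67,0,-0.002],"rot":[0,0.0486,0],"jaw":1},{"linear":[-0.76,0,0.015],"rot":[0,0.0556,0],"jaw":1}]' | sed -n '2p;4p'
python3 - <<'E'
from h import *
c=cam("wrist"); s,E=st(); b=cam("side")
for n in("wrist","side"):
  for r in ctrl.recognise("bulb0",n):
    d=E.T@(np.array(r["at"])-s["ee_pos"]); print(n,round(r["confidence"],2),"scoop frame",np.round([d[0]-.019,-d[1],.2553-d[2]],3))
E
```

```text
ee_pos: [0.5984, 0.0084, 0.272]
ft_force: [-0.9, -0.3, -3.2]
t 17.4 tcp [0.5985 0.0072 0.2717] x [-0.064  0.935  0.348] z [-0.027  0.347 -0.938] F [-0.6  1.1  0.5] w 0.0212 89.4 J [-0.18  0.29  0.09  1.47  0.34  1.31]
wrist 0.98 scoop frame [ 0.033 -0.028  0.024]
wrist 0.68 scoop frame [0.041 0.02  0.028]
wrist 0.67 scoop frame [0.001 0.012 0.031]
wrist 0.65 scoop frame [-0.027  0.026  0.029]
wrist 0.57 scoop frame [-0.021 -0.028  0.027]
wrist 0.43 scoop frame [-0.003  0.162  0.   ]
side 0.68 scoop frame [0.027 0.026 0.028]
side 0.53 scoop frame [-0.014  0.017  0.027]
side 0.51 scoop frame [-0.019  0.2   -0.004]
side 0.4 scoop frame [-0.162  0.039  0.063]
side 0.36 scoop frame [-0.034  0.036  0.029]
```

```bash
python3 -m creep '[{"linear":[0.034,0,-0.094],"rot":[0,0,0],"jaw":1},{"linear":[0.085,0,-0.235],"rot":[0,0,0],"jaw":1},{"linear":[0.14,0,-0.38],"rot":[0,0,0],"jaw":1},{"linear":[0.195,0,-0.54],"rot":[0,0,0],"jaw":1},{"linear":[0.25,0,-0.69],"rot":[0,0,0],"jaw":1},{"linear":[0.3,0,-0.83],"rot":[0,0,0],"jaw":1},{"linear":[0.33,0,-0.91],"rot":[0,0,0],"jaw":1},{"linear":[0.342,0,-0.94],"rot":[0,0,0],"jaw":1}]' | sed -n '2p;4p'
python3 -m creep '[{"linear":[-0.07,0,0],"rot":[0,0.006,0],"jaw":1},{"linear":[-0.14,0,0],"rot":[0,0.012,0],"jaw":1},{"linear":[-0.21,0,0],"rot":[0,0.018,0],"jaw":1},{"linear":[-0.28,0,0],"rot":[0,0.022,0],"jaw":1},{"linear":[-0.28,0,0],"rot":[0,0.022,0],"jaw":1}]' | sed -n '2p;4p'
python3 - <<'E'
from h import *
c=cam("wrist"); s,E=st(); b=cam("side"); cv2.imwrite("pics/s9.png",c["frame"][:,:,::-1])
for n in("wrist","side"):
  for r in ctrl.recognise("bulb0",n):
    d=E.T@(np.array(r["at"])-s["ee_pos"]); print(n,round(r["confidence"],2),"scoop frame",np.round([d[0]-.019,-d[1],.2553-d[2]],3))
E
```

```text
ee_pos: [0.5992, 0.0086, 0.3953]
ft_force: [-0.3, -0.4, -3.8]
ee_pos: [0.6013, -0.0247, 0.3801]
ft_force: [0.9, 0.9, -4.4]
t 18.9 tcp [ 0.6013 -0.0241  0.3808] x [-0.06   0.881  0.468] z [-0.035  0.467 -0.884] F [-0.   0.1 -4.3] w 0.0211 88.9 J [-0.26  0.33  0.34  1.75  0.46  1.2 ]
wrist 0.96 scoop frame [-0.009 -0.012  0.026]
wrist 0.72 scoop frame [-0.004  0.013  0.028]
wrist 0.62 scoop frame [0.022 0.027 0.029]
wrist 0.59 scoop frame [-0.031 -0.026  0.024]
wrist 0.55 scoop frame [-0.029  0.029  0.026]
side 0.63 scoop frame [0.013 0.031 0.022]
side 0.41 scoop frame [-0.017  0.018  0.029]
side 0.4 scoop frame [-0.009 -0.01   0.018]
```

All five bulbs are in the scoop at 28° nose-up. Next I'll work out the transfer in tool axes.

```bash
cat >> h.py <<'E'
def pose(nose,tilt,yaw=94.0):
    y=np.radians(yaw);t=np.radians(tilt)
    X=np.array([np.cos(y)*np.cos(t),np.sin(y)*np.cos(t),np.sin(t)]); Y=np.array([np.sin(y),-np.cos(y),0])
    E=np.c_[X,Y,np.cross(X,Y)]; return np.array(nose)-E@[.069,0,.2553],E
def plan(p0,E0,wps):
    for w in wps:
        p,E=pose(*w); l=E0.T@(p-p0)/.12; r=R.from_matrix(E0.T@E).as_rotvec()/(2*np.pi)
        print(w,"tcp",p.round(3),"lin",l.round(3),"rot",r.round(4)); p0,E0=p,E
E
python3 - <<'E'
from h import *
s,E=st()
plan(s["ee_pos"],E,[((.555,.05,.18),24),((.53,-.06,.17),19),((.505,-.16,.16),14),((.482,-.255,.145),10),((.472,-.325,.13),8)])
E
```

```text
t 19.05 tcp [ 0.6013 -0.0232  0.3822] x [-0.063  0.881  0.468] z [-0.033  0.467 -0.884] F [ 0.8 -0.2 -3.4] w 0.0207 88.9 J [-0.26  0.33  0.34  1.75  0.46  1.2 ]
((0.555, 0.05, 0.18), 24) tcp [ 0.567 -0.116  0.385] lin [-0.655 -0.343 -0.375] rot [-0.     -0.0109  0.0002]
((0.53, -0.06, 0.17), 19) tcp [ 0.54  -0.208  0.389] lin [-0.668 -0.272 -0.332] rot [ 0.     -0.0139  0.    ]
((0.505, -0.16, 0.16), 14) tcp [ 0.514 -0.288  0.391] lin [-0.612 -0.266 -0.229] rot [-0.     -0.0139 -0.    ]
((0.482, -0.255, 0.145), 10) tcp [ 0.49  -0.367  0.384] lin [-0.634 -0.246 -0.101] rot [ 0.     -0.0111 -0.    ]
((0.472, -0.325, 0.13), 8) tcp [ 0.479 -0.429  0.373] lin [-0.514 -0.124  0.004] rot [-0.     -0.0056  0.    ]
```

```bash
python3 -m creep '[{"linear":[-0.09,-0.05,-0.05],"rot":[0,-0.002,0],"jaw":1},{"linear":[-0.22,-0.11,-0.125],"rot":[0,-0.004,0],"jaw":1},{"linear":[-0.36,-0.19,-0.21],"rot":[0,-0.006,0],"jaw":1},{"linear":[-0.51,-0.27,-0.29],"rot":[0,-0.0085,0],"jaw":1},{"linear":[-0.655,-0.343,-0.375],"rot":[0,-0.0109,0],"jaw":1}]' | sed -n '2p;4p'
python3 -m creep '[{"linear":[-0.17,-0.07,-0.08],"rot":[0,-0.0035,0],"jaw":1},{"linear":[-0.33,-0.14,-0.17],"rot":[0,-0.007,0],"jaw":1},{"linear":[-0.5,-0.2,-0.25],"rot":[0,-0.0105,0],"jaw":1},{"linear":[-0.668,-0.272,-0.332],"rot":[0,-0.0139,0],"jaw":1}]' | sed -n '2p;4p'
python3 -m creep '[{"linear":[-0.15,-0.066,-0.057],"rot":[0,-0.0035,0],"jaw":1},{"linear":[-0.3,-0.133,-0.115],"rot":[0,-0.007,0],"jaw":1},{"linear":[-0.46,-0.2,-0.17],"rot":[0,-0.0105,0],"jaw":1},{"linear":[-0.612,-0.266,-0.229],"rot":[0,-0.0139,0],"jaw":1}]' | sed -n '2p;4p'
python3 -m creep '[{"linear":[-0.15,-0.06,-0.025],"rot":[0,-0.003,0],"jaw":1},{"linear":[-0.3,-0.12,-0.05],"rot":[0,-0.0055,0],"jaw":1},{"linear":[-0.46,-0.18,-0.075],"rot":[0,-0.008,0],"jaw":1},{"linear":[-0.634,-0.246,-0.101],"rot":[0,-0.0111,0],"jaw":1}]' | sed -n '2p;4p'
python3 -m creep '[{"linear":[-0.14,-0.035,0],"rot":[0,-0.0015,0],"jaw":1},{"linear":[-0.28,-0.07,0],"rot":[0,-0.003,0],"jaw":1},{"linear":[-0.4,-0.1,0],"rot":[0,-0.0045,0],"jaw":1},{"linear":[-0.48,-0.115,0],"rot":[0,-0.0056,0],"jaw":1},{"linear":[-0.514,-0.124,0.004],"rot":[0,-0.0056,0],"jaw":1},{"linear":[-0.514,-0.124,0.004],"rot":[0,-0.0056,0],"jaw":1}]' | sed -n '2p;4p'
python3 - <<'E'
from h import *
c=cam("wrist"); s,E=st(); b=cam("top")
for n in("wrist",):
  for r in ctrl.recognise("bulb0",n):
    d=E.T@(np.array(r["at"])-s["ee_pos"]); print(n,round(r["confidence"],2),"scoop frame",np.round([d[0]-.019,-d[1],.2553-d[2]],3))
for n in("wrist","top"):
  for q in("scoop","carton"):
    for r in ctrl.spot_point(q,n)[:1]: print(n,q,np.round(r["at"],3),round(r["confidence"],2))
plan(s["ee_pos"],E,[((.472,-.328,.115),-5),((.472,-.33,.09),-20),((.472,-.33,.075),-35),((.472,-.33,.065),-48),((.472,-.33,.065),-60)])
E
```

```text
ee_pos: [0.5657, -0.1188, 0.3855]
ft_force: [0.2, 0.7, -3.7]
ee_pos: [0.5394, -0.2104, 0.3893]
ft_force: [-0.1, -0.2, -4.8]
ee_pos: [0.5133, -0.2903, 0.391]
ft_force: [-0.1, -1.0, -3.0]
ee_pos: [0.4896, -0.3688, 0.3839]
ft_force: [0.3, -0.5, -5.1]
ee_pos: [0.4794, -0.4292, 0.3726]
ft_force: [-0.5, -0.2, -2.7]
t 21.4 tcp [ 0.4796 -0.4287  0.3729] x [-0.07   0.988  0.14 ] z [-0.01  0.14 -0.99] F [-0.6 -0.7 -4.3] w 0.0208 88.8 J [-0.85  0.44  0.5   1.74  0.08  0.64]
wrist 0.95 scoop frame [0.022 0.028 0.024]
wrist 0.82 scoop frame [-0.005  0.015  0.029]
wrist 0.65 scoop frame [-0.03   0.025  0.025]
wrist 0.59 scoop frame [-0.011 -0.015  0.026]
wrist scoop [ 0.478 -0.376  0.124] 0.96
wrist carton [ 0.474 -0.332 -0.   ] 0.93
top carton [ 0.476 -0.33   0.   ] 0.71
((0.472, -0.328, 0.115), -5) tcp [ 0.475 -0.374  0.375] lin [ 0.452 -0.004  0.043] rot [-0.     -0.0363  0.0001]
((0.472, -0.33, 0.09), -20) tcp [ 0.47  -0.308  0.354] lin [ 0.572 -0.001  0.133] rot [ 0.     -0.0417  0.    ]
((0.472, -0.33, 0.075), -35) tcp [ 0.466 -0.24   0.324] lin [0.613 0.    0.041] rot [ 0.     -0.0417 -0.    ]
((0.472, -0.33, 0.065), -48) tcp [ 0.462 -0.187  0.287] lin [ 0.541 -0.    -0.007] rot [ 0.     -0.0361 -0.    ]
((0.472, -0.33, 0.065), -60) tcp [ 0.459 -0.144  0.252] lin [ 0.455  0.    -0.073] rot [-0.     -0.0333  0.    ]
```

```bash
python3 -m creep '[{"linear":[0.15,0,0.014],"rot":[0,-0.012,0],"jaw":1},{"linear":[0.3,0,0.028],"rot":[0,-0.024,0],"jaw":1},{"linear":[0.452,-0.004,0.043],"rot":[0,-0.0363,0],"jaw":1}]' | sed -n '2p;4p'
python3 -m creep '[{"linear":[0.143,0,0.04],"rot":[0,-0.0105,0],"jaw":1},{"linear":[0.286,0,0.075],"rot":[0,-0.021,0],"jaw":1},{"linear":[0.43,0,0.105],"rot":[0,-0.0315,0],"jaw":1},{"linear":[0.572,0,0.133],"rot":[0,-0.0417,0],"jaw":1}]' | sed -n '2p;4p'
python3 -m creep '[{"linear":[0.153,0,0.02],"rot":[0,-0.0105,0],"jaw":1},{"linear":[0.306,0,0.035],"rot":[0,-0.021,0],"jaw":1},{"linear":[0.46,0,0.041],"rot":[0,-0.0315,0],"jaw":1},{"linear":[0.613,0,0.041],"rot":[0,-0.0417,0],"jaw":1}]' | sed -n '2p;4p'
python3 -m creep '[{"linear":[0.18,0,0.01],"rot":[0,-0.012,0],"jaw":1},{"linear":[0.36,0,0.005],"rot":[0,-0.024,0],"jaw":1},{"linear":[0.541,0,-0.007],"rot":[0,-0.0361,0],"jaw":1},{"linear":[0.541,0,-0.007],"rot":[0,-0.0361,0],"jaw":1},{"linear":[0.541,0,-0.007],"rot":[0,-0.0361,0],"jaw":1}]' | sed -n '2p;4p'
python3 - <<'E'
from h import *
c=cam("wrist"); s,E=st(); b=cam("side"); b2=cam("top")
for n in("wrist","side","top"):
  for r in ctrl.recognise("bulb0",n):
    d=E.T@(np.array(r["at"])-s["ee_pos"]); print(n,round(r["confidence"],2),np.round(r["at"],3),"scoop frame",np.round([d[0]-.019,-d[1],.2553-d[2]],3))
E
```

```text
ee_pos: [0.475, -0.3739, 0.3752]
ft_force: [0.8, 0.3, -3.3]
ee_pos: [0.4699, -0.3064, 0.3532]
ft_force: [0.0, 0.5, -3.2]
ee_pos: [0.4651, -0.2392, 0.3234]
ft_force: [0.4, 0.2, -3.0]
ee_pos: [0.4617, -0.1865, 0.2868]
ft_force: [0.4, 0.6, -2.5]
t 23.35 tcp [ 0.4622 -0.1873  0.2879] x [-0.046  0.667 -0.744] z [ 0.054 -0.742 -0.669] F [-0.2 -0.5 -1.8] w 0.0209 89.2 J [-0.32 -0.2  -0.48  0.89 -0.76  1.01]
wrist 0.83 [ 0.433 -0.296  0.032] scoop frame [0.1   0.037 0.005]
wrist 0.75 [ 0.45  -0.322  0.026] scoop frame [ 0.086  0.023 -0.019]
side 0.8 [ 0.431 -0.31   0.032] scoop frame [ 0.091  0.04  -0.005]
side 0.6 [ 0.501 -0.28   0.026] scoop frame [ 0.112 -0.032  0.01 ]
side 0.49 [ 0.47  -0.276  0.033] scoop frame [ 0.111 -0.001  0.018]
side 0.49 [ 0.426 -0.261  0.029] scoop frame [0.126 0.041 0.029]
```

Bulbs are out in the carton. I'll tilt a little more to be sure, then lift out and look.

```bash
python3 -m creep '[{"linear":[0.2,0,-0.03],"rot":[0,-0.016,0],"jaw":1},{"linear":[0.455,0,-0.073],"rot":[0,-0.0333,0],"jaw":1},{"linear":[0.455,0,-0.073],"rot":[0,-0.0333,0],"jaw":1},{"linear":[0.455,0,-0.073],"rot":[0,-0.0333,0],"jaw":1}]' | sed -n '2p;4p'
python3 - <<'E'
from h import *
s,E=st()
plan(s["ee_pos"],E,[((.472,-.33,.17),-60),((.472,-.32,.20),-40),((.472,-.30,.20),-20),((.472,-.28,.20),0)])
E
```

```text
ee_pos: [0.4588, -0.1442, 0.2516]
ft_force: [0.0, -0.4, -1.9]
t 24.0 tcp [ 0.4588 -0.1442  0.2516] x [-0.037  0.499 -0.866] z [ 0.061 -0.864 -0.5  ] F [ 0.  -0.4 -1.9] w 0.0211 89.1 J [-0.2  -0.19 -0.6   0.73 -0.99  1.07]
((0.472, -0.33, 0.17), -60) tcp [ 0.459 -0.144  0.357] lin [-0.762  0.001 -0.444] rot [ 0.0001 -0.      0.0003]
((0.472, -0.32, 0.2), -40) tcp [ 0.464 -0.209  0.44 ] lin [-0.868  0.006  0.128] rot [0.     0.0556 0.    ]
((0.472, -0.3, 0.2), -20) tcp [ 0.47  -0.278  0.464] lin [-0.566  0.012  0.218] rot [ 0.      0.0556 -0.    ]
((0.472, -0.28, 0.2), 0) tcp [ 0.477 -0.349  0.455] lin [-0.537  0.012  0.268] rot [-0.      0.0556 -0.    ]
```

```bash
python3 -m creep '[{"linear":[-0.25,0,-0.15],"rot":[0,0,0],"jaw":1},{"linear":[-0.5,0,-0.3],"rot":[0,0,0],"jaw":1},{"linear":[-0.762,0,-0.444],"rot":[0,0,0],"jaw":1},{"linear":[-0.762,0,-0.444],"rot":[0,0,0],"jaw":1}]' | sed -n '2p;4p'
python3 -m creep '[{"linear":[-0.29,0,0.04],"rot":[0,0.0185,0],"jaw":1},{"linear":[-0.58,0,0.08],"rot":[0,0.037,0],"jaw":1},{"linear":[-0.868,0.006,0.128],"rot":[0,0.0556,0],"jaw":1}]' | sed -n '2p;4p'
python3 -m creep '[{"linear":[-0.19,0,0.07],"rot":[0,0.0185,0],"jaw":1},{"linear":[-0.38,0,0.14],"rot":[0,0.037,0],"jaw":1},{"linear":[-0.566,0.012,0.218],"rot":[0,0.0556,0],"jaw":1}]' | sed -n '2p;4p'
python3 -m creep '[{"linear":[-0.18,0,0.09],"rot":[0,0.0185,0],"jaw":1},{"linear":[-0.36,0,0.18],"rot":[0,0.037,0],"jaw":1},{"linear":[-0.537,0.012,0.268],"rot":[0,0.0556,0],"jaw":1},{"linear":[-0.537,0.012,0.268],"rot":[0,0.0556,0],"jaw":1}]' | sed -n '2p;4p'
python3 - <<'E'
from h import *
a=cam("wrist"); s,E=st(); b=cam("side"); c=cam("top")
for n in("wrist","side","top"):
  for r in ctrl.recognise("bulb0",n): print(n,round(r["confidence"],2),np.round(r["at"],3))
cv2.imwrite("pics/s10.png",np.hstack([b["frame"][200:,190:430],cv2.resize(c["frame"][170:270,310:430],(240,184)),a["frame"][:184,130:370]][:1]+[np.vstack([cv2.resize(c["frame"][170:270,310:430],(280,184)),cv2.resize(b["frame"][140:240,200:340],(280,0+184)) ])[:184], a["frame"][200:,116:396]])[:,:,::-1])
plan(s["ee_pos"],E,[((.478,-.165,.20),0),((.48,-.05,.19),0),((.484,.065,.18),0),((.488,.18,.16),0),((.492,.295,.12),0),((.495,.391,.045),0),((.495,.391,.006),0)])
E
```

```text
ee_pos: [0.461, -0.1456, 0.3688]
ft_force: [1.3, -0.6, -1.0]
ee_pos: [0.4637, -0.21, 0.4426]
ft_force: [1.3, -0.6, -2.2]
ee_pos: [0.4699, -0.2794, 0.4669]
ft_force: [0.5, -0.7, -3.0]
ee_pos: [0.4768, -0.3545, 0.4523]
ft_force: [-0.3, -0.8, -3.2]
t 25.45 tcp [ 0.4767 -0.3523  0.4539] x [-0.066  0.998 -0.001] z [-0.003 -0.001 -1.   ] F [ 0.3 -0.3 -2.9] w 0.0217 88.9 J [-0.75  0.25  0.43  1.75 -0.    0.76]
wrist 0.76 [ 0.428 -0.255  0.034]
wrist 0.61 [ 0.47  -0.271  0.026]
wrist 0.5 [ 0.467 -0.295  0.024]
side 0.68 [ 0.424 -0.261  0.031]
side 0.6 [ 0.435 -0.314  0.03 ]
side 0.48 [ 0.47  -0.281  0.032]
side 0.47 [ 0.46  -0.31   0.028]
side 0.44 [ 0.495 -0.282  0.022]
top 0.61 [ 0.438 -0.305  0.026]
top 0.53 [ 0.427 -0.258  0.034]
top 0.4 [ 0.501 -0.281  0.03 ]
top 0.38 [ 0.468 -0.272  0.03 ]
((0.478, -0.165, 0.2), 0) tcp [ 0.483 -0.234  0.455] lin [ 0.982  0.116 -0.012] rot [-0.0004  0.0001 -0.0007]
((0.48, -0.05, 0.19), 0) tcp [ 0.485 -0.119  0.445] lin [0.955 0.083 0.083] rot [0. 0. 0.]
((0.484, 0.065, 0.18), 0) tcp [ 0.489 -0.004  0.435] lin [0.954 0.1   0.083] rot [0. 0. 0.]
((0.488, 0.18, 0.16), 0) tcp [0.493 0.111 0.415] lin [0.954 0.1   0.167] rot [0. 0. 0.]
((0.492, 0.295, 0.12), 0) tcp [0.497 0.226 0.375] lin [0.954 0.1   0.333] rot [0. 0. 0.]
((0.495, 0.391, 0.045), 0) tcp [0.5   0.322 0.3  ] lin [0.796 0.081 0.625] rot [0. 0. 0.]
((0.495, 0.391, 0.006), 0) tcp [0.5   0.322 0.261] lin [0.    0.    0.325] rot [0. 0. 0.]
```

View pics/s10.png

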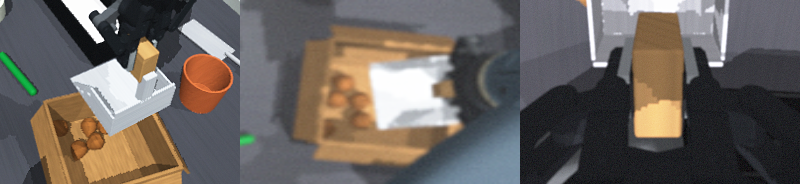

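All five bulbs lie in the carton (side crop around (60–100,130–150); the side network gives five positions, all inside) and the scoop is empty. Now I'll carry the scoop back to its open spot.

```bash
python3 -m creep '[{"linear":[0.3,0.03,0],"rot":[0,0,0],"jaw":1},{"linear":[0.65,0.08,0],"rot":[0,0,0],"jaw":1},{"linear":[0.98,0.116,-0.01],"rot":[0,0,0],"jaw":1}]' | sed -n '2p;4p'
python3 -m creep '[{"linear":[0.32,0.03,0.03],"rot":[0,0,0],"jaw":1},{"linear":[0.64,0.06,0.06],"rot":[0,0,0],"jaw":1},{"linear":[0.955,0.083,0.08],"rot":[0,0,0],"jaw":1}]' | sed -n '2p;4p'
python3 -m creep '[{"linear":[0.32,0.03,0.03],"rot":[0,0,0],"jaw":1},{"linear":[0.64,0.06,0.06],"rot":[0,0,0],"jaw":1},{"linear":[0.955,0.1,0.08],"rot":[0,0,0],"jaw":1}]' | sed -n '2p;4p'
python3 -m creep '[{"linear":[0.32,0.03,0.05],"rot":[0,0,0],"jaw":1},{"linear":[0.64,0.06,0.1],"rot":[0,0,0],"jaw":1},{"linear":[0.955,0.1,0.167],"rot":[0,0,0],"jaw":1}]' | sed -n '2p;4p'
python3 -m creep '[{"linear":[0.32,0.03,0.1],"rot":[0,0,0],"jaw":1},{"linear":[0.64,0.06,0.2],"rot":[0,0,0],"jaw":1},{"linear":[0.955,0.1,0.333],"rot":[0,0,0],"jaw":1},{"linear":[0.955,0.1,0.333],"rot":[0,0,0],"jaw":1},{"linear":[0.955,0.1,0.333],"rot":[0,0,0],"jaw":1}]' | sed -n '2p;4p'
python3 - <<'E'
from h import *
a=cam("wrist"); s,E=st(); b=cam("side"); c=cam("top")
for n in("wrist","side","top"):
  for r in ctrl.recognise("bulb0",n): print(n,round(r["confidence"],2),np.round(r["at"],3))
plan(s["ee_pos"],E,[((.495,.391,.045),0),((.495,.391,.006),0)])
E
```

```text
ee_pos: [0.4818, -0.2276, 0.4585]
ft_force: [0.0, 0.7, -2.9]
ee_pos: [0.4833, -0.1123, 0.449]
ft_force: [0.4, 1.4, -2.4]
ee_pos: [0.4867, 0.0026, 0.4394]
ft_force: [0.4, -0.9, -2.1]
ee_pos: [0.4906, 0.1175, 0.4197]
ft_force: [1.2, -0.6, -2.9]
ee_pos: [0.4946, 0.2314, 0.3784]
ft_force: [-0.1, -0.8, -1.6]
t 27.45 tcp [0.4951 0.2305 0.379 ] x [-0.072  0.997 -0.001] z [ 0.002 -0.001 -1.   ] F [ 0.2  0.1 -2.3] w 0.021 89.0 J [ 0.31  0.1   0.1   1.57 -0.    1.81]
side 0.79 [ 0.468 -0.278  0.025]
side 0.63 [ 0.428 -0.259  0.03 ]
side 0.62 [ 0.499 -0.284  0.026]
side 0.53 [ 0.434 -0.312  0.027]
side 0.49 [ 0.464 -0.309  0.028]
side 0.29 [ 0.397 -0.109  0.016]
top 0.62 [ 0.47  -0.274  0.031]
top 0.59 [ 0.471 -0.302  0.03 ]
top 0.57 [ 0.427 -0.261  0.029]
((0.495, 0.391, 0.045), 0) tcp [0.5   0.322 0.3  ] lin [0.759 0.093 0.655] rot [0.0003 0.0002 0.0004]
((0.495, 0.391, 0.006), 0) tcp [0.5   0.322 0.261] lin [0.    0.    0.325] rot [0. 0. 0.]
```

```bash
python3 -m creep '[{"linear":[0.25,0.03,0.15],"rot":[0,0,0],"jaw":1},{"linear":[0.5,0.06,0.35],"rot":[0,0,0],"jaw":1},{"linear":[0.759,0.093,0.6],"rot":[0,0,0],"jaw":1},{"linear":[0.759,0.093,0.75],"rot":[0,0,0],"jaw":1},{"linear":[0.759,0.093,0.85],"rot":[0,0,0],"jaw":1},{"linear":[0.759,0.093,0.95],"rot":[0,0,0],"jaw":1},{"linear":[0.759,0.093,0.97],"rot":[0,0,0],"jaw":1},{"linear":[0.759,0.093,0.97],"rot":[0,0,0],"jaw":1}]' | sed -n '2p;4p'
python3 -m creep '[{"linear":[0,0,0.017],"rot":[0,0,0],"jaw":1},{"linear":[0,0,0.034],"rot":[0,0,0],"jaw":1},{"linear":[0,0,0.034],"rot":[0,0,0],"jaw":1}]' | sed -n '2p;4p'
```

```text
ee_pos: [0.5011, 0.321, 0.2617]
ft_force: [0.8, -0.0, -1.8]
ee_pos: [0.501, 0.3216, 0.2578]
ft_force: [-0.1, -0.1, -2.5]
```

```bash
python3 -m creep '[{"linear":[0,0,0.015],"rot":[0,0,0],"jaw":1},{"linear":[0,0,0.023],"rot":[0,0,0],"jaw":1},{"linear":[0,0,0.023],"rot":[0,0,0],"jaw":1}]' | sed -n '2p;4p'
python3 -m creep '[{"linear":[0,0,0.008],"rot":[0,0,0],"jaw":1},{"linear":[0,0,0.008],"rot":[0,0,0],"jaw":1}]' | sed -n '2p;4p'
```

```text
ee_pos: [0.5011, 0.3216, 0.256]
ft_force: [0.3, -3.0, 4.3]
ee_pos: [0.5011, 0.3215, 0.2559]
ft_force: [-2.0, -2.7, 8.2]
```

```bash
python3 -m creep '[{"linear":[0,0,-0.01],"rot":[0,0,0],"jaw":0.7},{"linear":[0,0,-0.01],"rot":[0,0,0],"jaw":0.5},{"linear":[0,0,-0.01],"rot":[0,0,0],"jaw":0},{"linear":[0,0,-0.01],"rot":[0,0,0],"jaw":0},{"linear":[0,0,-0.01],"rot":[0,0,0],"jaw":0},{"linear":[0,0,-0.01],"rot":[0,0,0],"jaw":0}]'
python3 -m creep '[{"linear":[0,0,-0.2],"rot":[0,0,0],"jaw":0},{"linear":[0,0,-0.5],"rot":[0,0,0],"jaw":0},{"linear":[0,0,-0.9],"rot":[0,0,0],"jaw":0},{"linear":[0,0,-0.9],"rot":[0,0,0],"jaw":0},{"linear":[0,0,-0.9],"rot":[0,0,0],"jaw":0},{"linear":[0,0,-0.9],"rot":[0,0,0],"jaw":0}]'
python3 - <<'E'
from h import *
for n in("wrist","side","top"):
  cam(n)
  for q in("scoop","scoop_grip","tape","pot","marker","jar"):
    for r in ctrl.spot_point(q,n)[:1]: print(n,q,np.round(r["at"],3),round(r["confidence"],2))
E
```

```text
t: 29.9
ee_pos: [0.5008, 0.3217, 0.2545]
tcp_rot: [0.0, 0.682, 0.732, -0.0]
ft_force: [0.1, 0.3, 0.1]
width: 0.0857
finger_force: 0.0
t: 30.5
ee_pos: [0.5007, 0.3217, 0.3618]
tcp_rot: [-0.0, 0.682, 0.732, -0.001]
ft_force: [-0.1, -0.2, 0.0]
width: 0.0853
finger_force: 0.0
wrist scoop [0.499 0.338 0.002] 0.66
wrist scoop_grip [0.497 0.325 0.098] 0.6
wrist tape [0.393 0.096 0.002] 0.95
wrist jar [ 0.697  0.286 -0.001] 0.69
side scoop [ 0.496  0.344 -0.002] 0.98
side scoop_grip [0.505 0.32  0.093] 0.71
side tape [0.392 0.1   0.001] 0.71
side pot [ 0.704 -0.298  0.002] 0.55
side marker [ 0.397 -0.101  0.004] 0.85
side jar [ 0.698  0.29  -0.   ] 0.86
top scoop [ 0.503  0.338 -0.002] 0.91
top scoop_grip [0.504 0.317 0.096] 0.64
top tape [0.396 0.099 0.001] 0.7
top pot [ 0.7   -0.298 -0.002] 0.66
top marker [ 0.401 -0.1   -0.003] 0.64
top jar [0.697 0.291 0.006] 0.87
```

The scoop is flat and released, the bystanders are unmoved and the bulbs are in the carton.

```bash
python3 -c "
from workcell import ctrl
print(ctrl.close_job())"
```

```text
the job is handed in; nothing more can be done
None
```

I moved all five bulbs to the carton in one scoop, set the scoop down flat and let go, and handed the job in at about 31 s; the cameras show everything else still in place, but no verdict came back.

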